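# Jack up a fixture plate and hold it

### The job

The front foot pads of the metal fixture plate are due for changing: take the small toe jack by its upright mast and slide its toe in under the lug on the plate's front edge, so that the cup-shaped saddle stands centred under the lug's round pad. Then press the jack's handle all the way down, so that the pad sits in the cup and both front feet come clear of the mat, and finish while still holding the handle down. Do not shove the plate out of its place or lift it any other way, and leave the loose parts lying round about where they are.

Things in the scene. Friction and masses are not known exactly. Their poses are not given: they have to be found in the camera images.
- fixture: aluminium tooling plate, 200 x 200 x 20 mm, loose on the mat on four levelling feet (underside 20 mm, top 40 mm above the mat), carrying a hold-down clamp with a red lever (up to 170 mm above the mat, over the rear half); 4 to 6 kg in all. Origin on the mat under the plate's centre, z up, its front edge (with the lug) is the -x side, 100 mm from the origin.
- lift_pad (a point): centre of the underside of the lug's round pad, the lift point: a 12 mm diameter button, 25 mm above the mat, 28 mm in front of the plate's edge, hanging 7 mm below the lug's arm. An engraved ring on the arm's top marks it. Axes as the plate's: -x points away from the plate.
- foot_a (a point): underside of the front foot (30 mm diameter rubber pad) at the plate's +y corner, 84 mm from the plate's centre both ways
- foot_b (a point): underside of the front foot at the plate's -y corner
- jack: loose toe jack, 0.86 kg, base 66 mm wide. Upright mast of two grey cheeks, 44 mm over all along y, 44 mm along x, top 82 mm high: take it there, fingers closing along y. Toe juts to +x (68 mm), handle to -x. Origin on the mat under the mast's centre, z up. Behind the mast lower cheeks (62 mm) reach x = -63 mm; handle pivot at x = -45, z = 50 mm, handle sloping 0.32 rad up from it at rest.
- saddle (a point): centre of the floor of the cup-shaped saddle on the toe, 52 mm in front of the mast's centre (30 mm from the mast's front face); cup 24 mm inside, 31 mm outside diameter. At rest its floor is 15 mm and its rim 18 mm above the mat, passing below the pad with 7 mm to spare; it rises straight up 23 mm over the handle's stroke.
- handle_grip (a point): point to press, on top of the handle's round black rubber grip (18 mm diameter, 52 mm long), 130 mm from the pivot; at rest about 166 mm behind the mast's centre and 100 mm above the mat, 33 mm with the handle fully down
- jack_handle (a joint): angle of the jack's handle in rad: 0 up at rest, 0.52 fully down at its stop. A light spring and the load push it back up whenever it is let go; pressing it down takes about 2 N free and 8 to 11 N at the grip with the plate on the saddle; over about 35 N at the stop can tip the jack back.
- housing_2: bystander: loose white moulded housing, 25 x 28 x 24 mm, origin at its underside
- housing_3: bystander: a second such housing
- gauge_block: bystander: loose gauge-pin stand, 34 x 62 x 41 mm, origin at its underside
- lug (a joint): where the jacking lug is clamped (tight, at most 35 mm off) along the plate's front edge, m from the middle towards the plate's +y. The steel lug's arm juts out level from the edge: 30 mm wide, 32 to 40 mm above the mat, ending 24 mm beyond the pad's centre.

How it is judged:
By the outcome, as a careful person would: the job done as asked, in the order asked, and still so for the second after the job is handed in, while the arm keeps its last pose, push and grip.
It also fails if it takes over 58 s, if anything falls off the work surface, if the arm or the gripper's body presses on something with over 40 N, if the wrist force passes 120 N, or if a joint passes its speed limit or range.

### The arm

A 6-joint arm with a two-finger parallel gripper is mounted at the origin on the work surface; the furniture and walls round the work are solid. World frame = base frame: x ahead of the robot, y to its left, z up, the work surface at z = 0. Lengths are in m, angles in rad, forces in N, time in s.
With the tool pointing down it reaches from about 0.3 to 0.85 m from the base axis. Payload 4.2 kg.
Tool frame: the origin (TCP) lies midway between the tips of the shut fingers; the grasp point (between the pads) lies 19 mm behind it; z points along the fingers, y is the line along which they close (so a half turn about z gives the same grasp; the last joint's range is limited). The gripper opens to 91 mm and grips with 3 to 60 N. Pads are 32 mm wide; open, the fingers measure 118 mm over their backs; the gripper's body (76 mm by 178 mm) begins 60 mm behind the grasp point.
Start: joints at [-1.238, 0.32, 1.565, -0, 1.257, -0.02], TCP at [0.199, -0.54, 0.176] pointing down, gripper open.
Joint ranges: [-3.11, 3.11], [-0.84, 2.01], [0.21, 2.61], [-1.34, 4.49], [0.05, 2.63], [-2.56, 2.56]. Speed limits (rad/s): [2.57, 2.57, 3.14, 3.14, 3.14, 3.14].

### API

Orientations are given as a rotation vector (axis times angle).
In Python, from rig import env gives the robot as it stands.
- The arm moves only by the shell command python3 -m jog 'ROWS' [FORCE]. ROWS is JSON, a list that holds one entry, the list of rows, each a list of 5 numbers: the shift along the tool's x, y, z in mm, then the turn about the tool's z in degrees, then the opening, from -1 (shut) to 1 (fully open). A call has 1 to 5 rows; each row is the pose to reach, as a shift and turn from the pose commanded when the call began, along the tool's axes at that moment; what a row does not reach only later rows make up. A row lasts 1/8 s, in which the tool goes at most 62.5 mm and 10.7 degrees, less where a joint would pass 70% of its speed; a pose out of reach is approached as far as the arm can. A call with a gripper value outside its range is refused whole. The fingers move at their own pace and stop on an object; FORCE is the grip in N (left out, the last holds). Time passes only in rows, so rows that repeat a pose let the fingers close. It gives the time, the measured TCP pose, the force, the opening and the grip force at its end, in the units of the state.
- env.state(): the state, without advancing time (a new reading comes with each control period).
- env.snapshot(name): name is "side" or "top"; returns (picture, depth): 384x512x3 uint8, red, green, blue; 384x512 float32, m along the optical axis (not along the pixel's ray), 0 where there is no reading.
- env.camera_model(name): a dict with "fx", "fy", "cx", "cy" (pixels), "rvec" (rotation vector, rad) and "tvec" (3), from world to camera coordinates, as OpenCV has them. Camera axes: x right, y down, z forward; pixel columns grow to the right and rows downward; lengths in m; the calibration is good to about 2 mm. A picture is of the moment at which its call begins. camera_model takes no time and is no camera call.
- env.sign_off(): hands the job in; it is judged then, once.
The state is a dict: "time": time; "joint_pos": joint angles; "qd": joint speeds; "effort": joint torques, N m; "eef_pos": TCP position; "tool_rot": TCP orientation; "ft_force": force on the tool from outside, world axes, zero at the start; "wrist_torque": the same for the moment, N m; "opening": finger opening in m; "gripper_force": force on a finger pad.
Only numpy, scipy, OpenCV 4.12 (cv2) and the standard library are available. Lean on these libraries where they do the work, as an engineer would, in place of code of your own. Each camera call takes 0.05 s, during which the arm holds its last target. There are 200 camera calls.

## Working session

There is one attempt and no reset: what is moved stays moved. The work goes in short steps, Python scripts to look and compute and a shell command to move; the robot and the scene stay as the last step left them, time stands still between calls to the robot, and variables do not carry over. Pictures are saved under pics/ and viewed, at most 10 in all, crops included, and the job is handed in when it is done.

```bash
mkdir -p pics; ls
cat > h.py <<'E'
import numpy as np, cv2
from rig import env
from scipy.spatial.transform import Rotation as R
def cam(n):
    m=env.camera_model(n); return m,R.from_rotvec(m['rvec']).as_matrix(),np.array(m['tvec'])
def ray(n,u,v,z):
    m,r,t=cam(n); d=r.T@np.array([(u-m['cx'])/m['fx'],(v-m['cy'])/m['fy'],1]); c=-r.T@t
    return c+d*(z-c[2])/d[2]
def proj(n,p):
    m,r,t=cam(n); q=r@np.array(p)+t; return m['fx']*q[0]/q[2]+m['cx'],m['fy']*q[1]/q[2]+m['cy']
def cloud(n,dep):
    m,r,t=cam(n); v,u=np.indices(dep.shape)
    q=np.stack([(u-m['cx'])/m['fx']*dep,(v-m['cy'])/m['fy']*dep,dep],-1); return (q-t)@r
def snap(n,f):
    im,d=env.snapshot(n); cv2.imwrite('pics/'+f,im[:,:,::-1]); np.save('pics/'+f[:-4]+'.npy',d); return im,d
E
python3 - <<'E'
from h import *
for n in('top','side'):
    snap(n,n+'1.png'); m,r,t=cam(n); print(n,m['fx'],-r.T@t,r[2])
s=env.state();print(s['eef_pos'],s['tool_rot'],R.from_rotvec(s['tool_rot']).as_matrix().round(3),s['opening'],s['time'])
E
```

```text
pics
top 445.06409085922877 [ 0.43406364 -0.06054347  1.26876169] [ 0.11422944  0.00433607 -0.99344493]
side 376.35902110258115 [0.22370428 0.63270049 0.64737602] [ 0.35494093 -0.72318864 -0.5924653 ]
[ 0.19848852 -0.5390839   0.17492072] [-3.09126891e+00 -5.51056019e-01  4.11970694e-04] [[ 0.938  0.346 -0.001]
 [ 0.346 -0.938  0.002]
 [ 0.    -0.002 -1.   ]] 0.09113369047295773 0.1
```

View pics/top1.png

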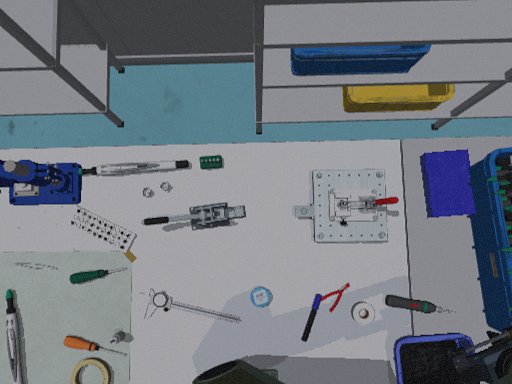

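View pics/side1.png

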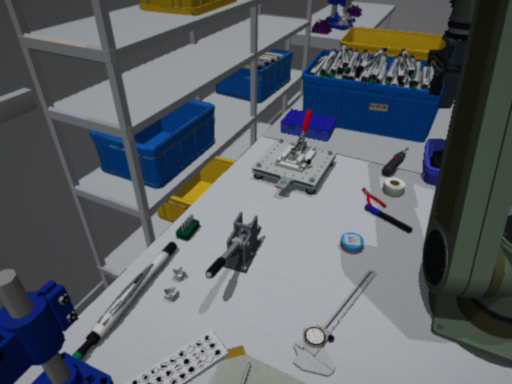

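The top view shows the plate around (348,205), its lug's ring at about (302,212), the jack's mast at about (210,215), saddle (237,212) and handle out to (145,221). The housings are at (148,192) and (167,186), the gauge block at (210,162).

Run:
```python
from h import *
im=cv2.imread('pics/top1.png'); d=np.load('pics/top1.npy'); P=cloud('top',d); 
for p in [(250,380),(210,215),(237,212),(302,212),(348,205)]: print(p,ray('top',*p,0.03).round(3),P[p[1],p[0]].round(3))
a=cv2.resize(im[180:250,130:260],None,fx=6,fy=6,interpolation=cv2.INTER_CUBIC)
cv2.imwrite('pics/jack.png',a)
a=cv2.resize(im[160:250,285:405],None,fx=6,fy=6,interpolation=cv2.INTER_CUBIC)
cv2.imwrite('pics/plate.png',a)
# plate top
def rect(m,name):
    pts=P[m][:,:2].astype(np.float32); r=cv2.minAreaRect(pts*1000); print(name,m.sum(),np.round(r[0],1),np.round(r[1],1),round(r[2],2)); 
v,u=np.indices(d.shape); Z=P[...,2]
J=(u>135)&(u<260)&(v>195)&(v<235)&(d>0)
rect(J&(Z>.02),'jack all'); rect(J&(Z>.07)&(u>190),'mast top'); 
L=(u>285)&(u<405)&(v>160)&(v<250)&(d>0)
rect(L&(Z>.03)&(Z<.05),'plate'); rect(L&(Z>.03)&(u<311),'lug')
print(np.histogram(Z[L],bins=np.arange(-.01,.06,.005)))
```

```text
(250, 380) [ 0.082 -0.028  0.03 ] [ 0.166 -0.036  0.327]
(210, 215) [0.527 0.073 0.03 ] [0.523 0.068 0.084]
(237, 212) [ 0.533 -0.002  0.03 ] [ 0.534 -0.001  0.017]
(302, 212) [ 0.529 -0.183  0.03 ] [ 0.528 -0.182  0.04 ]
(348, 205) [ 0.545 -0.312  0.03 ] [ 0.542 -0.304  0.069]
jack all 799 [522.2 114.4] [ 48.1 267.4] 4.68
mast top 121 [526.1  71.4] [46.7 92.3] 6.72
plate 3892 [ 544.6 -289.7] [253.  198.4] 88.59
lug 179 [ 531.4 -184. ] [42.3 38.9] 87.14
(array([ 130, 2251, 2491,  121,    0,    0,    1,    7,   49, 1352, 2191,
        300,  678]), array([-0.01 , -0.005,  0.   ,  0.005,  0.01 ,  0.015,  0.02 ,  0.025,
        0.03 ,  0.035,  0.04 ,  0.045,  0.05 ,  0.055]))
```

View pics/jack.png

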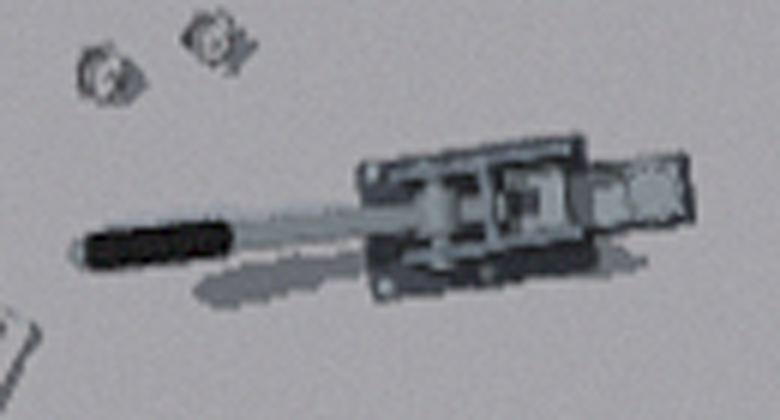

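View pics/plate.png

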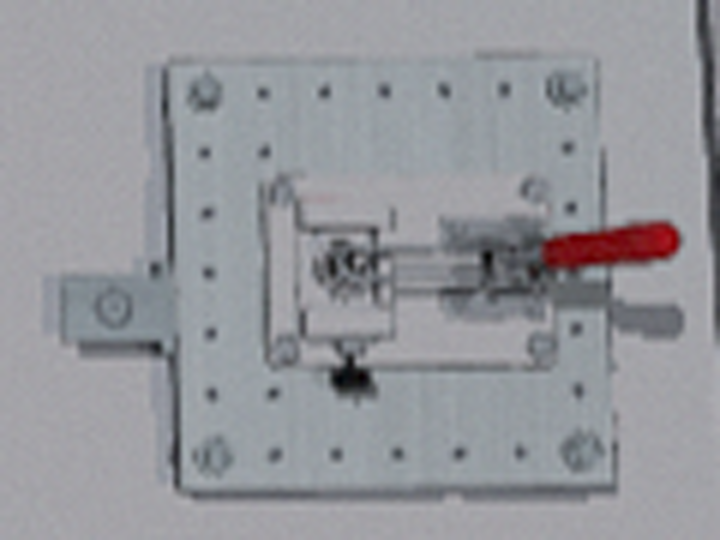

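The crops show the plate's corner screws at (205,92), (565,88), (212,457), (582,452) and the ring at (113,308). On the jack, the grip spans (80,252)-(232,240), the toe's end is at (690,155)-(692,228), and the base's corners are (360,165), (375,300), (600,262).

Run:
```python
from h import *
f=lambda x,y,ox,oy:((x+.5)/6-.5+ox,(y+.5)/6-.5+oy)
pl=lambda x,y,z=.04:ray('top',*f(x,y,285,160),z)
jk=lambda x,y,z:ray('top',*f(x,y,130,180),z)
S=[pl(*p) for p in[(205,92),(565,88),(212,457),(582,452)]]
c=np.mean(S,0); ax=(S[1]+S[3]-S[0]-S[2]);ax/=np.linalg.norm(ax);print('plate c',c.round(4),'yaw',np.degrees(np.arctan2(ax[1],ax[0])),np.linalg.norm(S[1]-S[0]))
C=[pl(*p) for p in[(168,60),(598,58),(180,490),(615,488)]];c2=np.mean(C,0);a2=C[1]+C[3]-C[0]-C[2];print('corners',c2.round(4),np.degrees(np.arctan2(a2[1],a2[0])))
r=pl(113,308);ay=np.array([-ax[1],ax[0],0]);print('ring',r.round(4),'in plate',(r-c)@ax,(r-c)@ay)
pts=dict(tip=jk(80,252,.1),g0=jk(90,248,.1),g1=jk(232,240,.085),toe1=jk(690,155,.012),toe2=jk(692,228,.012),b1=jk(360,165,.006),b2=jk(375,300,.006),b3=jk(600,262,.006),cup=jk(655,190,.016),m1=jk(582,140,.082),m2=jk(592,238,.082))
for k,v in pts.items():print(k,v.round(4))
g=(pts['g0']+pts['g1'])/2;t=(pts['toe1']+pts['toe2'])/2
ang=lambda a:np.degrees(np.arctan2(a[1],a[0]))
print('jack yaw', ang(t-g),ang(pts['b3']-pts['b2']),ang(pts['b1']-pts['b2'])-90,np.linalg.norm(t-g),'toe-68',t-.068*(t-g)/np.linalg.norm(t-g))
```

```text
plate c [ 0.5447 -0.3151  0.04  ] yaw -90.72852300792057 0.1672250078498425
corners [ 0.5442 -0.3147  0.04  ] -91.17128305635178
ring [ 0.5307 -0.1863  0.04  ] in plate -0.1285342292755311 -0.015624185285573888
tip [0.5084 0.2427 0.1   ]
g0 [0.5101 0.2383 0.1   ]
g1 [0.5131 0.179  0.085 ]
toe1 [ 0.5527 -0.0231  0.012 ]
toe2 [ 0.5182 -0.0233  0.012 ]
b1 [0.5525 0.134  0.006 ]
b2 [0.4883 0.1274 0.006 ]
b3 [0.5036 0.0207 0.006 ]
cup [ 0.5362 -0.0064  0.016 ]
m1 [0.5541 0.0229 0.082 ]
m2 [0.5102 0.0192 0.082 ]
jack yaw -84.11456106472946 -81.83155538172045 -84.11813894336456 0.24654013081867093 toe-68 [0.52887332 0.04074618 0.03420328]
```

Jack mast at about (0.529, 0.042), yaw about -84°. Lift point at (0.531, -0.186), with the plate's x axis at about -91°.

```bash
python3 -m jog '[[[48,-40,-5,-7,1],[96,-80,-10,-14,1],[144,-120,-10,-21,1],[192,-160,-10,-28,1],[240,-200,-10,-35,1]]]' 30
cat > st.py <<'E'
from h import *
import sys
s=env.state();M=R.from_rotvec(s['tool_rot']).as_matrix()
print('t',round(s['time'],2),'p',np.round(s['eef_pos'],4),'yawY',np.degrees(np.arctan2(M[1,1],M[0,1])).round(2),'f',np.round(s['ft_force'],1),'op',round(s['opening'],4),round(s['gripper_force'],1))
if len(sys.argv)>1:
    g=np.array(list(map(float,sys.argv[1:4])));print('shift mm',((M.T@(g-s['eef_pos']))*1000).round(1))
    if len(sys.argv)>4: print('turn',np.degrees(np.arctan2(M[1,1],M[0,1]))-float(sys.argv[4]))
E
python3 st.py .529 .042 .15 6
```

```text
time: 0.72
eef_pos: [0.3552, -0.2674, 0.1855]
tool_rot: [2.781, 1.461, 0.0]
ft_force: [0.5, -0.9, -0.3]
opening: 0.0911
gripper_force: 0.0
t 0.72 p [ 0.3552 -0.2674  0.1855] yawY -34.59 f [ 0.5 -0.9 -0.3] op 0.0911 0.0
shift mm [353.4 -32.5  35.5]
turn -40.58713245621654
```

```bash
python3 -m jog '[[[60,-6,0,-8,1],[120,-12,0,-16,1],[180,-18,5,-24,1],[240,-23,10,-32,1],[300,-28,15,-40,1]]]' ; python3 st.py .529 .042 .13 6
python3 - <<'E'
from h import *
im,_=snap('side','side2.png')
cv2.imwrite('pics/side2c.png',cv2.resize(im[190:290,190:290,::-1],None,fx=6,fy=6,interpolation=cv2.INTER_CUBIC))
E
```

```text
time: 1.35
eef_pos: [0.5034, -0.005, 0.1703]
tool_rot: [2.112, 2.325, -0.001]
ft_force: [1.2, -0.5, -0.4]
opening: 0.0912
gripper_force: 0.0
t 1.35 p [ 0.5034 -0.005   0.1703] yawY 5.5 f [ 1.2 -0.5 -0.4] op 0.0912 0.0
shift mm [44.4 30.  40.3]
turn -0.5006451409884276
```

View pics/side2c.png

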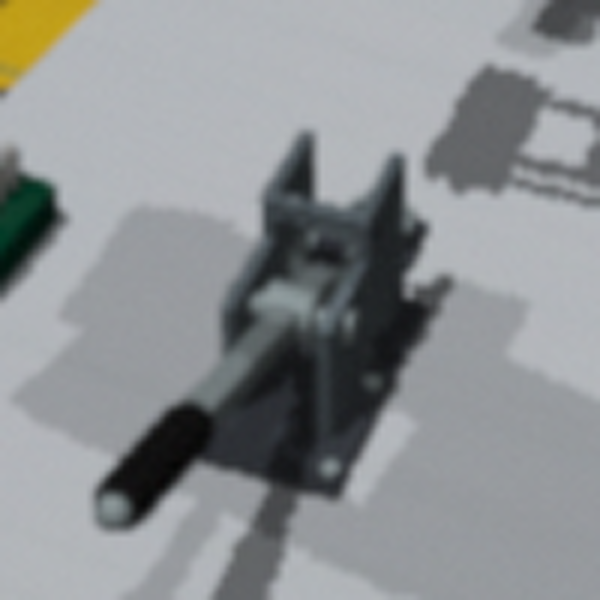

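The side crop shows the mast's two cheeks, with top points at about (307,135) and (398,155), and the handle coming towards the camera with its end at (115,508).

```bash
python3 - <<'E'
from h import *
for p in [(307,135),(398,155)]: print(ray('side',190+p[0]/6-.4,190+p[1]/6-.4,.082).round(4))
print(ray('side',190+115/6-.4,190+508/6-.4,.1).round(4))
E
python3 -m jog '[[[22,15,0,-1,1],[44,30,20,-1,1],[44,30,60,-1,1],[44,30,100,-1,1],[44,30,124,-1,1]]]' ; python3 st.py .529 .042 .045 6
```

```text
[0.5513 0.0306 0.082 ]
[0.514  0.0255 0.082 ]
[0.5088 0.2395 0.1   ]
time: 2.02
eef_pos: [0.527, 0.0394, 0.0443]
tool_rot: [-2.096, -2.336, 0.004]
ft_force: [0.2, 0.0, -0.2]
opening: 0.091
gripper_force: 0.0
t 2.02 p [0.527  0.0394 0.0443] yawY 6.2 f [ 0.2  0.  -0.2] op 0.091 0.0
shift mm [ 2.3  2.2 -0.7]
turn 0.19969482472378797
```

```bash
python3 -m jog '[[[2,2,0,0,0.2],[2,2,0,0,-0.2],[2,2,0,0,-0.5],[2,2,0,0,-1],[2,2,0,0,-1]]]' 35 ; python3 st.py .529 .042 .045 6;python3 -m jog '[[[2,0,0,0,-1],[2,0,0,0,-1]]]' 35; python3 st.py
python3 - <<'E'
from h import *
im,_=snap('top','t3.png')
cv2.imwrite('pics/t3c.png',cv2.resize(im[180:250,130:260,::-1],None,fx=6,fy=6,interpolation=cv2.INTER_CUBIC))
E
```

```text
time: 2.65
eef_pos: [0.5307, 0.0418, 0.0472]
tool_rot: [2.097, 2.338, 0.001]
ft_force: [-0.3, 1.6, 0.8]
opening: 0.0437
gripper_force: 0.0
t 2.65 p [0.5307 0.0418 0.0472] yawY 6.21 f [-0.3  1.6  0.8] op 0.0437 0.0
shift mm [ 0.4 -1.7  2.2]
turn 0.21245704849432823
time: 2.9
eef_pos: [0.5302, 0.044, 0.0467]
tool_rot: [2.097, 2.339, -0.0]
ft_force: [0.0, -1.1, -0.7]
opening: 0.0241
gripper_force: 0.0
t 2.9 p [0.5302 0.044  0.0467] yawY 6.23 f [ 0.  -1.1 -0.7] op 0.0241 0.0
```

View pics/t3c.png

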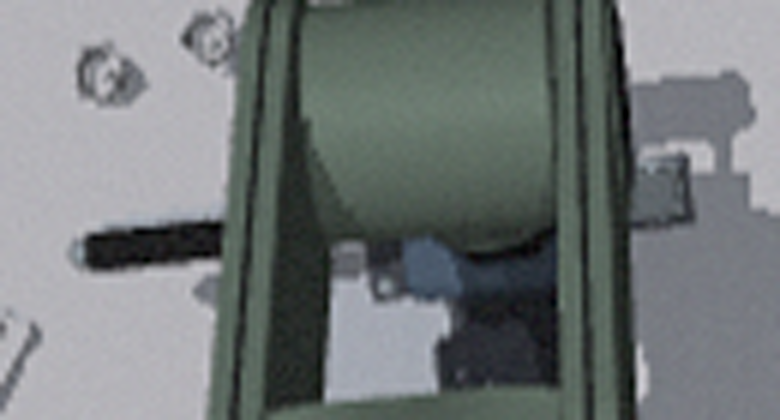

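The arm hides the mast here; the grip and toe haven't moved. The fingers have closed to 24 mm with no force, so they may have missed the mast. I'll look from the side.

```bash
python3 - <<'E'
from h import *
im,_=snap('side','s3.png')
cv2.imwrite('pics/s3c.png',cv2.resize(im[130:300,160:340,::-1],None,fx=3.5,fy=3.5,interpolation=cv2.INTER_CUBIC))
print(proj('side',env.state()['eef_pos']))
E
python3 st.py
```

```text
(np.float64(246.23336185492838), np.float64(229.3966568954048))
t 3.0 p [0.5302 0.0439 0.0466] yawY 6.22 f [ 0.5 -0.3  0.6] op 0.016 0.0
```

View pics/s3c.png

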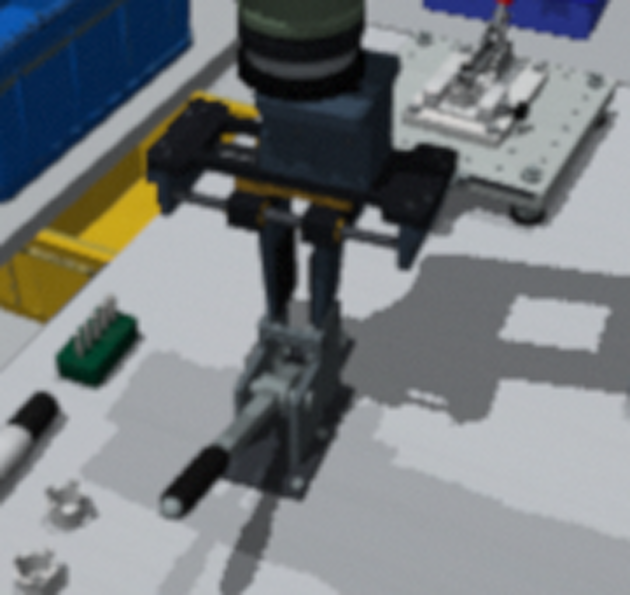

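The fingers go down at the mast's front/top instead of clasping it. I'll use the depth data to see where the cheeks and fingers really are.

Run:
```python
from h import *
o=np.array([.529,.044,0]);yaw=np.radians(-84);J=np.array([[np.cos(yaw),np.sin(yaw),0],[-np.sin(yaw),np.cos(yaw),0],[0,0,1]])
for n,f in(('side','side1'),('top','top1'),('side','s3')):
    Q=(cloud(n,np.load(f'pics/{f}.npy'))-o)@J.T*1000
    print(f)
    for lo,hi in((25,45),(45,60),(60,72),(72,95),(95,115)):
        m=(abs(Q[...,0])<75)&(abs(Q[...,1])<50)&(Q[...,2]>lo)&(Q[...,2]<hi);q=Q[m]
        if len(q): 
            H,_,_=np.histogram2d(q[:,0],q[:,1],bins=[np.arange(-75,76,10),np.arange(-50,51,10)])
            print(lo,hi,len(q),'x',np.percentile(q[:,0],[1,50,99]).round(),'y',np.percentile(q[:,1],[1,50,99]).round()); 
            if lo==72:print(H.astype(int))
```

```text
side1
25 45 128 x [-67. -25.  16.] y [-22. -20.  21.]
45 60 306 x [-68. -38.  16.] y [-24.  -1.  22.]
60 72 141 x [-73. -34.  16.] y [-21.  -0.  22.]
72 95 169 x [-26. -18.  17.] y [-22.  -1.  23.]
[[ 0  0  0  0  0  0  0  0  0  0]
 [ 0  0  0  0  0  0  0  0  0  0]
 [ 0  0  0  0  0  0  0  0  0  0]
 [ 0  0  0  0  0  0  0  0  0  0]
 [ 0  0  0  4  3  3  6  1  0  0]
 [ 0  0  7 21 15 14 15  5  0  0]
 [ 0  0  6  7  0  0  5  4  0  0]
 [ 0  0  2  6  0  0  9  4  0  0]
 [ 0  0  5  7  0  0  9  3  0  0]
 [ 0  0  0  4  0  0  2  2  0  0]
 [ 0  0  0  0  0  0  0  0  0  0]
 [ 0  0  0  0  0  0  0  0  0  0]
 [ 0  0  0  0  0  0  0  0  0  0]
 [ 0  0  0  0  0  0  0  0  0  0]
 [ 0  0  0  0  0  0  0  0  0  0]]
top1
25 45 39 x [-65. -11.  19.] y [-22.   9.  19.]
45 60 213 x [-63. -16.  10.] y [-24.   0.  23.]
60 72 116 x [-74. -49.  18.] y [-22.   0.  21.]
72 95 119 x [-25. -12.  17.] y [-23.  -1.  23.]
[[ 0  0  0  0  0  0  0  0  0  0]
 [ 0  0  0  0  0  0  0  0  0  0]
 [ 0  0  0  0  0  0  0  0  0  0]
 [ 0  0  0  0  0  0  0  0  0  0]
 [ 0  0  0  1  0  0  2  0  0  0]
 [ 0  0  6  9 12  8 11  4  0  0]
 [ 0  0  3  
[... 325 characters left out ...]
 -20.  21.]
45 60 306 x [-66. -37.  14.] y [-24.  -1.  22.]
60 72 131 x [-72. -39.  15.] y [-21.  -3.  22.]
72 95 185 x [-26. -17.  15.] y [-22.  -5.  22.]
[[ 0  0  0  0  0  0  0  0  0  0]
 [ 0  0  0  0  0  0  0  0  0  0]
 [ 0  0  0  0  0  0  0  0  0  0]
 [ 0  0  0  0  0  0  0  0  0  0]
 [ 0  0  0  3  4  3  4  1  0  0]
 [ 0  0  6 30 15 17 29  5  0  0]
 [ 0  0  6 11  0  0  9  2  0  0]
 [ 0  0  2 10  0  2  7  0  0  0]
 [ 0  0  7  6  0  1  2  0  0  0]
 [ 0  0  2  1  0  0  0  0  0  0]
 [ 0  0  0  0  0  0  0  0  0  0]
 [ 0  0  0  0  0  0  0  0  0  0]
 [ 0  0  0  0  0  0  0  0  0  0]
 [ 0  0  0  0  0  0  0  0  0  0]
 [ 0  0  0  0  0  0  0  0  0  0]]
95 115 114 x [-18. -13.  17.] y [-21.  10.  20.]
```

```bash
python3 - <<'E'
from h import *
o=np.array([.529,.044,0]);yaw=np.radians(-84);J=np.array([[np.cos(yaw),np.sin(yaw),0],[-np.sin(yaw),np.cos(yaw),0],[0,0,1]])
Q=(cloud('side',np.load('pics/s3.npy'))-o)@J.T*1000;im=cv2.imread('pics/s3.png')
for r in range(186,240,4):
    print(r,[(c,tuple(Q[r,c].round().astype(int).tolist()),im[r,c,::-1].tolist()) for c in (236,240,250,254)])
T=J@(np.array([.5302,.044,.0466])-o)*1000;print(T)
E
python3 st.py
```

```text
186 [(236, (-25, 14, 187), [26, 23, 15]), (240, (-2, 14, 171), [39, 32, 17]), (250, (-25, -18, 194), [65, 50, 20]), (254, (-23, -26, 195), [53, 42, 20])]
190 [(236, (-29, 12, 179), [60, 62, 66]), (240, (-3, 14, 161), [41, 43, 48]), (250, (-28, -19, 187), [18, 20, 25]), (254, (-23, -26, 185), [23, 23, 25])]
194 [(236, (-20, 16, 161), [27, 30, 34]), (240, (-4, 14, 151), [20, 24, 28]), (250, (-38, -23, 184), [14, 17, 21]), (254, (-37, -31, 186), [22, 24, 26])]
198 [(236, (-15, 19, 147), [26, 31, 38]), (240, (-5, 13, 141), [12, 13, 14]), (250, (-40, -23, 175), [16, 16, 20]), (254, (-37, -31, 175), [16, 17, 19])]
202 [(236, (-16, 19, 136), [22, 29, 36]), (240, (-13, 10, 136), [4, 5, 5]), (250, (-16, -14, 145), [27, 33, 40]), (254, (-18, -24, 149), [18, 21, 28])]
206 [(236, (-18, 18, 126), [25, 31, 40]), (240, (-13, 10, 125), [10, 12, 11]), (250, (-16, -15, 134), [23, 29, 36]), (254, (-13, -23, 134), [15, 23, 26])]
210 [(236, (-15, 20, 112), [35, 41, 48]), (240, (-14, 10, 114), [7, 5, 8]), (250, (-18, -15, 124), [29, 39, 49]), (254, (-9, -21, 119), [18, 23, 28])]
214 [(236, (-18, 19, 103),
[... 439 characters left out ...]
4, 17, 73), [57, 63, 68]), (240, (-24, 7, 76), [64, 71, 76]), (250, (-21, -16, 80), [88, 97, 103]), (254, (-6, -21, 70), [35, 38, 40])]
230 [(236, (-24, 17, 60), [38, 43, 45]), (240, (-6, 15, 46), [57, 62, 62]), (250, (-25, -18, 73), [55, 61, 65]), (254, (-5, -20, 56), [33, 36, 38])]
234 [(236, (-25, 17, 48), [35, 38, 40]), (240, (-15, 11, 42), [80, 86, 88]), (250, (-25, -18, 60), [69, 77, 83]), (254, (-4, -20, 43), [33, 37, 39])]
238 [(236, (-46, 8, 58), [125, 136, 138]), (240, (-44, -1, 59), [106, 114, 116]), (250, (-32, -21, 55), [35, 40, 42]), (254, (-7, -21, 32), [35, 40, 40])]
[ 0.12543416  1.19342627 46.6       ]
t 3.0 p [0.5302 0.0439 0.0466] yawY 6.22 f [ 0.5 -0.3  0.6] op 0.016 0.0
```

```bash
python3 - <<'E'
from h import *
im,_=env.snapshot('side')
d=np.load('pics/side2.npy');P=cloud('side',d)
e=np.array([.5034,-.005])
m=(np.hypot(*(P[...,:2]-e).transpose(2,0,1))<.085)&(P[...,2]>.06)&(d>0)
print(m.sum(),np.percentile(P[m][:,2],[0,1,5,20]).round(3))
v,u=np.nonzero(m);i=np.argsort(P[m][:,2])[:12];print([(u[k],v[k],P[m][k].round(3).tolist()) for k in i]); print(proj('side',[.5034,-.005,.1703]))
s=env.state();print(s['joint_pos'],s['tool_rot'])
E
python3 st.py
```

```text
7622 [0.06  0.074 0.233 0.319]
[(np.int64(250), np.int64(237), [0.504, 0.076, 0.06]), (np.int64(255), np.int64(227), [0.509, 0.041, 0.06]), (np.int64(256), np.int64(225), [0.51, 0.033, 0.06]), (np.int64(248), np.int64(236), [0.509, 0.075, 0.061]), (np.int64(251), np.int64(234), [0.506, 0.067, 0.061]), (np.int64(247), np.int64(237), [0.51, 0.08, 0.061]), (np.int64(237), np.int64(228), [0.544, 0.063, 0.061]), (np.int64(249), np.int64(236), [0.507, 0.075, 0.061]), (np.int64(251), np.int64(233), [0.508, 0.064, 0.061]), (np.int64(257), np.int64(223), [0.51, 0.027, 0.061]), (np.int64(249), np.int64(234), [0.51, 0.069, 0.061]), (np.int64(242), np.int64(219), [0.549, 0.03, 0.061])]
(np.float64(266.50914602347996), np.float64(178.7213578328233))
[ 6.09951508e-02  3.70541075e-01  1.84697972e+00 -1.31807497e-04
  9.24131948e-01 -4.74517609e-02] [ 2.09766664e+00  2.33863073e+00 -1.83236788e-04]
t 3.05 p [0.5302 0.0439 0.0466] yawY 6.22 f [-0.1 -0.4  0.4] op 0.0119 0.0
```

The depth shows the finger tips are really about 40 mm higher than the reported z, at z ≈ 86 mm while 46.6 mm is reported. That puts them just above the mast, so they closed on air. I'll open and go 40 mm lower, checking the depth.

```bash
python3 -m jog '[[[3,0,-4,0,1],[3,0,-4,0,1],[3,0,-4,0,1],[3,0,-4,0,1],[3,0,-4,0,1]]]' >/dev/null; python3 -m jog '[[[0,0,0,0,1],[0,0,0,0,1],[0,0,0,0,1],[0,0,0,0,1]]]'>/dev/null; python3 st.py
python3 - <<'E'
from h import *
o=np.array([.529,.044,0]);yaw=np.radians(-84);J=np.array([[np.cos(yaw),np.sin(yaw),0],[-np.sin(yaw),np.cos(yaw),0],[0,0,1]])
im,d=snap('side','s4.png');Q=(cloud('side',d)-o)@J.T*1000
m=(abs(Q[...,0])<35)&(abs(Q[...,1])<75)&(abs(Q[...,1])>30)&(Q[...,2]>15)&(Q[...,2]<150)
for s in(1,-1):
    q=Q[m&(Q[...,1]*s>0)];print(len(q),q[np.argsort(q[:,2])[:6]].round(),np.percentile(q,[2,98],axis=0).round())
E
```

```text
t 4.17 p [0.5299 0.0468 0.0506] yawY 6.21 f [-0.1  0.1 -0.5] op 0.0911 0.0
227 [[  1.  47.  89.]
 [-19.  48.  89.]
 [-19.  46.  90.]
 [  5.  46.  90.]
 [-20.  50.  90.]
 [ -7.  46.  90.]] [[-21.  45.  90.]
 [ 13.  57. 148.]]
160 [[-17. -46.  90.]
 [-20. -49.  90.]
 [-20. -51.  90.]
 [-17. -46.  92.]
 [  7. -54.  93.]
 [-20. -51.  93.]] [[-21. -58.  92.]
 [ 11. -45. 147.]]
```

```bash
python3 -m jog '[[[0,0,23,0,1],[0,0,46,0,1],[0,0,46,0,1]]]' >/dev/null; python3 st.py; python3 -m jog '[[[0,0,0,0,-1],[0,0,0,0,-1],[0,0,0,0,-1],[0,0,0,0,-1],[0,0,0,0,-1]]]' 35 >/dev/null;python3 st.py;python3 -m jog '[[[0,0,0,0,-1],[0,0,0,0,-1],[0,0,0,0,-1]]]' 35 >/dev/null;python3 st.py
```

```text
t 4.6 p [0.5284 0.0467 0.0033] yawY 6.21 f [0.  0.7 0.2] op 0.0911 0.0
t 5.22 p [0.5306 0.0468 0.0049] yawY 6.23 f [ 3.3 -1.7 -1.8] op 0.0441 1.4
t 5.6 p [0.5307 0.0468 0.0049] yawY 6.21 f [ 2.4 -0.6  1.6] op 0.0439 35.0
```

```bash
python3 -m jog '[[[-20,-2,0,1.5,-1],[-45,-4.5,0,3.5,-1],[-70,-7,0,5.5,-1],[-96,-9.7,0,7.1,-1],[-96,-9.7,0,7.1,-1]]]' 35 >/dev/null;python3 st.py .5315 -.1343 .0049 -0.9
python3 - <<'E'
from h import *
im,d=snap('top','t5.png')
cv2.imwrite('pics/t5c.png',cv2.resize(im[165:255,180:320,::-1],None,fx=5.5,fy=5.5,interpolation=cv2.INTER_CUBIC))
E
```

```text
t 6.22 p [ 0.5306 -0.0517  0.005 ] yawY -0.92 f [ 0.3 -7.2  3.4] op 0.044 35.0
shift mm [-82.5   2.2   0.3]
turn -0.02079133946131906
```

View pics/t5c.png

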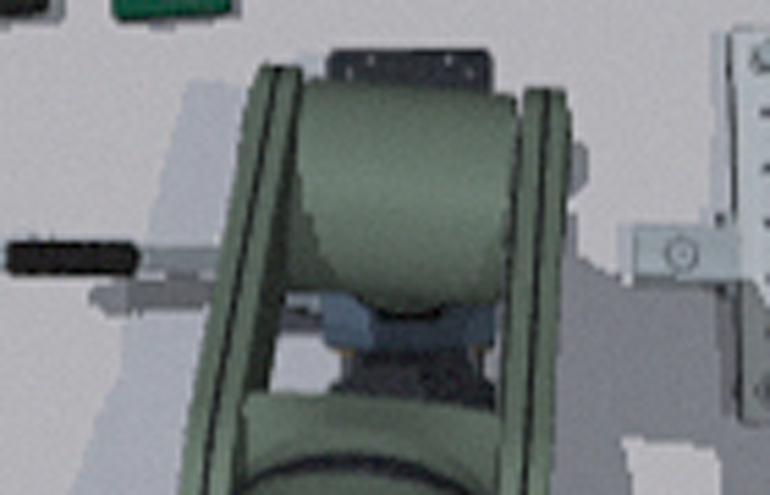

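The top view shows the ring at (683,254) in the crop and the grip's centreline running (10,257)-(138,258); the arm hides the mast and toe.

Run:
```python
from h import *
f=lambda x,y:((x+.5)/5.5-.5+180,(y+.5)/5.5-.5+165)
for n,p,z in(('ring',(683,254),.04),('lugend1',(634,226),.04),('lugend2',(634,281),.04),('g0',(10,257),.1),('g1',(138,258),.083),('base1',(327,50),.006),('base2',(491,50),.006)):print(n,ray('top',*f(*p),z).round(4))
im=cv2.imread('pics/t5.png');P=cloud('top',np.load('pics/t5.npy'))
m=(im.max(2)<45);m[:,:175]=0;m[:,207:]=0;m[:195]=0;m[225:]=0
v,u=np.nonzero(m);
for c in range(178,206,4): k=v[u==c]; print(c,k.mean() if len(k) else None, len(k), np.median(P[k,c],0).round(4) if len(k) else '')
```

```text
ring [ 0.5311 -0.1873  0.04  ]
lugend1 [ 0.5459 -0.1632  0.04  ]
lugend2 [ 0.5181 -0.1622  0.04  ]
g0 [0.533  0.1411 0.1   ]
g1 [0.5324 0.0818 0.083 ]
base1 [ 0.6453 -0.009   0.006 ]
base2 [ 0.6431 -0.0946  0.006 ]
178 None 0 
182 211.0 5 [0.5332 0.1389 0.1037]
186 211.5 6 [0.5317 0.1285 0.103 ]
190 211.5 6 [0.532  0.1184 0.1006]
194 211.5 6 [0.5314 0.1083 0.0971]
198 211.5 6 [0.5318 0.0981 0.095 ]
202 211.5 6 [0.5291 0.0878 0.0922]
```

```bash
python3 -m jog '[[[-10,2,0,0,-1],[-25,3,0,0,-1],[-45,3,0,0,-1],[-60,3,0,0,-1],[-70,3,0,0,-1]]]' 35 >/dev/null;python3 st.py
python3 -m jog '[[[-7,0,0,0,-1],[-14,0,0,0,-1],[-14,0,0,0,-1]]]' 35 >/dev/null;python3 st.py
python3 - <<'E'
from h import *
im,d=snap('side','s6.png')
cv2.imwrite('pics/s6c.png',cv2.resize(im[130:240,230:340,::-1],None,fx=5.4,fy=5.4,interpolation=cv2.INTER_CUBIC))
E
```

```text
t 6.9 p [ 0.5324 -0.1175  0.005 ] yawY -0.93 f [0.7 8.7 5.6] op 0.0441 35.0
t 7.28 p [ 0.5322 -0.1321  0.0049] yawY -0.88 f [-0.3  4.9  4.3] op 0.0437 35.0
```

View pics/s6c.png

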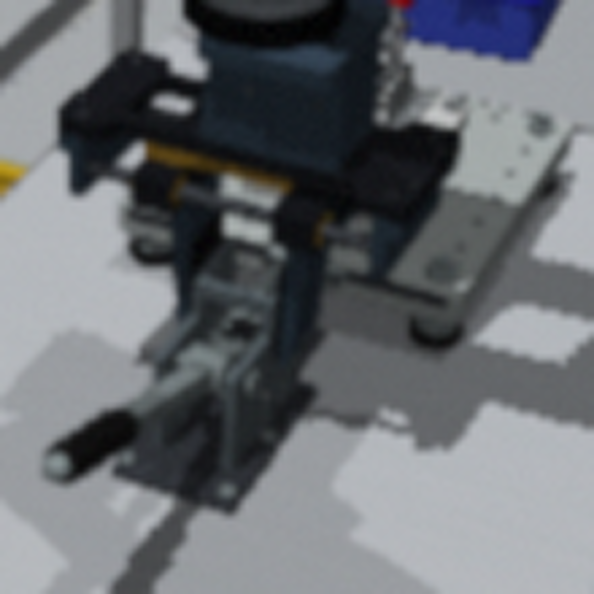

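The jack is in under the lug. I'll release, rise and back off towards the handle so that the top camera can see the fit.

```bash
python3 -m jog '[[[0,0,0,0,1],[0,0,0,0,1],[0,0,0,0,1],[0,0,0,0,1],[0,0,-30,0,1]]]' >/dev/null;python3 -m jog '[[[0,0,-50,0,0],[0,0,-85,0,-1],[60,0,-85,0,-1],[120,0,-85,0,-1],[165,0,-85,0,-1]]]' >/dev/null;python3 -m jog '[[[0,0,0,0,-1],[0,0,0,0,-1]]]' >/dev/null;python3 st.py
python3 - <<'E'
from h import *
im,d=snap('top','t7.png')
cv2.imwrite('pics/t7c.png',cv2.resize(im[165:255,220:350,::-1],None,fx=6,fy=6,interpolation=cv2.INTER_CUBIC))
P=cloud('top',d);q=P[(P[...,2]>.07)&(P[...,2]<.095)&(abs(P[...,0]-.53)<.04)&(P[...,1]<-.1)&(P[...,1]>-.18)]
print(len(q),np.percentile(q,[1,99],axis=0).round(4))
E
```

```text
t 8.82 p [0.5348 0.0309 0.1196] yawY -0.86 f [ 0.  -0.1  0. ] op 0.0242 0.0
98 [[ 0.507  -0.1521  0.0705]
 [ 0.5529 -0.1109  0.0873]]
```

View pics/t7c.png

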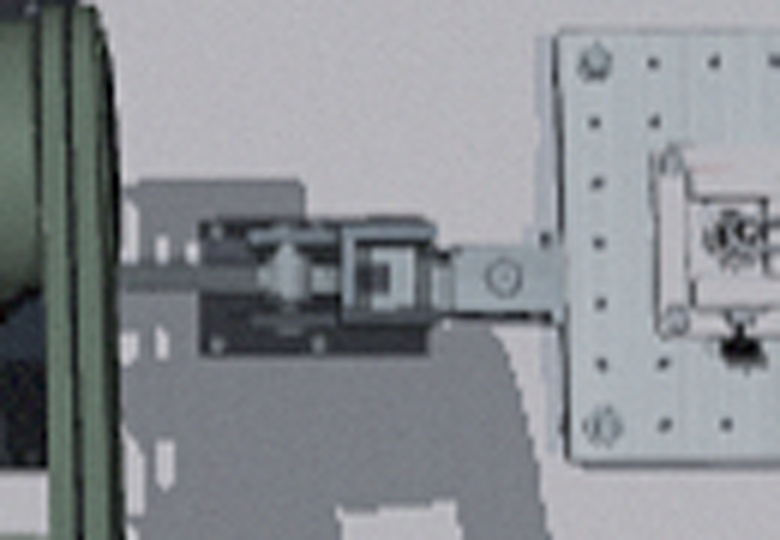

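The toe is under the lug. The ring is at (505,278), the mast's top spans about (343..435, 223..323), the lug's end is at x ≈ 455, and the base's rear edge is x ≈ 200 (rows 220-355).

Run:
```python
from h import *
f=lambda x,y:((x+.5)/6-.5+220,(y+.5)/6-.5+165)
for n,p,z in(('ring',(505,278),.04),('lugend',(455,280),.04),('mrear',(343,273),.082),('mfront',(436,273),.082),('mtop',(390,223),.082),('mbot',(390,323),.082),('brear',(200,288),.005),('bfront',(429,288),.005),('btop',(300,219),.005),('bbot',(300,355),.005),('h',(130,277),.07)):print(n,ray('top',*f(*p),z).round(4))
S=[ray('top',*f(*p),.04) for p in[(595,65),(602,427)]];print(np.round(S,4))
```

```text
ring [ 0.5307 -0.1873  0.04  ]
lugend [ 0.5304 -0.1642  0.04  ]
mrear [ 0.5314 -0.1109  0.082 ]
mfront [ 0.5304 -0.1523  0.082 ]
mtop [ 0.5533 -0.1325  0.082 ]
mbot [ 0.5086 -0.1311  0.082 ]
brear [ 0.5323 -0.0462  0.005 ]
bfront [ 0.5296 -0.1547  0.005 ]
btop [ 0.564  -0.0945  0.005 ]
bbot [ 0.4994 -0.0927  0.005 ]
h [ 0.533  -0.0155  0.07  ]
[[ 0.629  -0.2327  0.04  ]
 [ 0.4612 -0.2291  0.04  ]]
```

The jack is about 3.5 mm short and laterally good. I'll regrip the mast and nudge it.

```bash
python3 -m jog '[[[-60,0,0,0,1],[-120,0,0,0,1],[-163,0,0,0,1],[-163,0,0,0,1],[-163,0,0,0,1]]]' >/dev/null;python3 -m jog '[[[0,0,0,0,1],[0,0,0,0,1],[0,0,40,0,1],[0,0,80,0,1],[0,0,114,0,1]]]' >/dev/null;python3 st.py
python3 -m jog '[[[0,0,1,0,-1],[0,0,1,0,-1],[0,0,1,0,-1],[0,0,1,0,-1],[0,0,1,0,-1]]]' 35 >/dev/null;python3 -m jog '[[[0,0,0,0,-1],[0,0,0,0,-1],[0,0,0,0,-1]]]' 35 >/dev/null;python3 st.py
python3 -m jog '[[[-2,0,0,0,-1],[-4,0,0,0,-1],[-4,0,0,0,-1],[-4,0,0,0,-1]]]' 35 >/dev/null;python3 st.py
```

```text
t 10.12 p [ 0.5322 -0.1309  0.0045] yawY -0.81 f [-0.1 -1.  -0.1] op 0.0912 0.0
t 11.12 p [ 0.5322 -0.1318  0.0053] yawY -0.88 f [-2.   0.2  5.5] op 0.0441 35.0
t 11.62 p [ 0.5326 -0.1337  0.0054] yawY -0.95 f [-0.5  7.8  6.6] op 0.044 35.0
```

```bash
python3 -m jog '[[[-2,0,0,0,-1],[-2,0,0,0,-1],[-2,0,0,0,-1]]]' 35 >/dev/null;python3 st.py
```

```text
t 12.0 p [ 0.5327 -0.1357  0.0054] yawY -0.95 f [-0.2  8.1  6.8] op 0.0438 35.0
```

```bash
python3 -m jog '[[[0,0,0,0,1],[0,0,0,0,1],[0,0,0,0,1],[0,0,0,0,1],[0,0,-30,0,1]]]' >/dev/null;python3 -m jog '[[[0,0,-50,0,0],[0,0,-85,0,-1],[60,0,-85,0,-1],[120,0,-85,0,-1],[168,0,-85,0,-1]]]' >/dev/null;python3 -m jog '[[[0,0,0,0,-1],[0,0,0,0,-1],[0,0,0,0,-1],[0,0,0,0,-1],[0,0,0,0,-1]]]' >/dev/null;python3 st.py
python3 - <<'E'
from h import *
im,d=snap('top','t8.png')
P=cloud('top',d);q=P[(P[...,2]>.07)&(P[...,2]<.095)&(abs(P[...,0]-.53)<.04)&(P[...,1]<-.1)&(P[...,1]>-.18)]
print(len(q),np.percentile(q,[1,99],axis=0).round(4))
a=cv2.imread('pics/t7.png').astype(int)
# base front/rear edge & ring by image correlation to previous picture
g=lambda i:cv2.cvtColor(i.astype(np.uint8),cv2.COLOR_BGR2GRAY).astype(np.float32)
A,B=g(a),g(im[:,:,::-1])
for n,(y0,y1,x0,x1) in dict(mast=(200,226,262,294),plate=(165,245,310,350),ring=(205,217,297,310)).items():
    print(n,cv2.phaseCorrelate(A[y0:y1,x0:x1].copy(),B[y0:y1,x0:x1].copy(),cv2.createHanningWindow((x1-x0,y1-y0),cv2.CV_32F)))
s,ds=snap('side','s8.png');P=cloud('side',ds)
m=(s.max(2)<50)&(P[...,2]>.06)&(P[...,2]<.13)&(abs(P[...,0]-.533)<.02)&(P[...,1]>-.03)&(P[...,1]<.07)
print('grip',m.sum(),np.percentile(P[m],[2,50,98],axis=0).round(4))
E
```

```text
t 13.88 p [0.5349 0.0295 0.1196] yawY -0.95 f [-0.2  0.3 -0.2] op 0.0005 0.0
114 [[ 0.5071 -0.1563  0.0737]
 [ 0.5535 -0.1136  0.088 ]]
mast ((0.6718156544018523, 0.27018165167640085), 1.0059147559934192)
plate ((-0.04624226450144775, -0.02827304767149741), 0.9851995262876153)
ring ((0.4418797087561064, -0.026721820306837785), 0.9005571544998222)
grip 105 [[ 0.525  -0.0078  0.0754]
 [ 0.5284  0.0285  0.0957]
 [ 0.5374  0.0579  0.1053]]
```

Mast centre is now about -0.1355, which is 52 mm from the ring at -0.187. Now press the handle, moving down in steps with a slight backward drift to follow its arc.

```bash
python3 -m jog '[[[5,-1,25,0,-1],[5,-1,50,0,-1],[5,-1,58,0,-1],[5,-1,63,0,-1]]]' 20 >/dev/null;python3 st.py
python3 -m jog '[[[1,0,8,0,-1],[2,0,16,0,-1],[2.5,0,20,0,-1],[2.5,0,20,0,-1]]]' >/dev/null;python3 st.py
python3 -m jog '[[[0.5,0,5,0,-1],[1,0,10,0,-1],[1,0,10,0,-1]]]' >/dev/null;python3 st.py
```

```text
t 14.47 p [0.5342 0.0352 0.0568] yawY -0.89 f [-0.4 -0.   1. ] op 0.0003 0.4
t 14.97 p [0.534  0.0377 0.0364] yawY -0.88 f [ 0.1 -0.7  0.1] op 0.0002 0.3
t 15.35 p [0.5343 0.0389 0.0275] yawY -0.89 f [-2.4 -0.2  7.8] op 0.0003 4.4
```

```bash
python3 -m jog '[[[0.5,0,5,0,-1],[1,0,10,0,-1],[1,0,10,0,-1]]]' >/dev/null;python3 st.py
python3 - <<'E'
from h import *
im,_=snap('side','s9.png')
cv2.imwrite('pics/s9c.png',cv2.resize(im[130:240,230:340,::-1],None,fx=5.4,fy=5.4,interpolation=cv2.INTER_CUBIC))
E
```

```text
t 15.72 p [0.5344 0.0397 0.0178] yawY -0.88 f [-2.6 -0.2 10.5] op 0.0007 5.5
```

View pics/s9c.png

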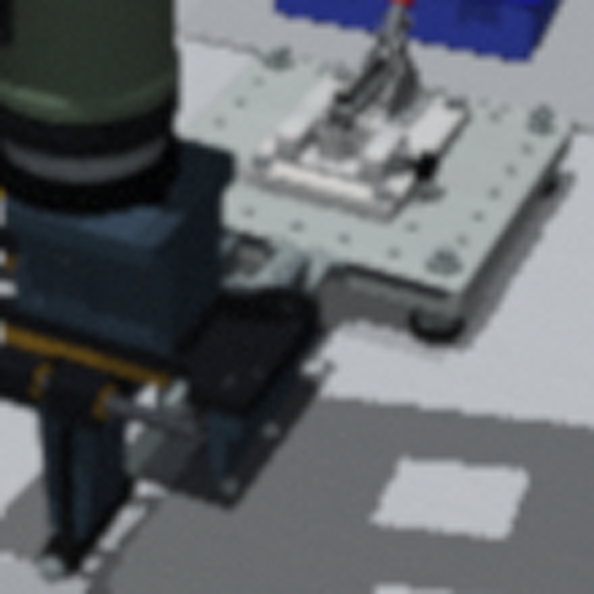

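The fingers sit on the black grip at about (70,560) and the handle is going down, with the plate in place. I'll press on to the stop using the force only.

```bash
python3 -m jog '[[[0.5,0,5,0,-1],[1,0,9,0,-1],[1,0,9,0,-1]]]' >/dev/null;python3 st.py
python3 -m jog '[[[0.3,0,3,0,-1],[0.5,0,5,0,-1],[0.5,0,5,0,-1]]]' >/dev/null;python3 st.py
```

```text
t 16.15 p [0.5344 0.04   0.0089] yawY -0.85 f [-1.7 -0.9 11.3] op 0.0004 5.7
t 16.52 p [0.5344 0.04   0.0041] yawY -0.83 f [-3.2 -4.5 12.6] op 0.0006 5.8
```

```bash
python3 -m jog '[[[0.5,0,2,0,-1],[0.5,0,3,0,-1],[0.5,0,3,0,-1]]]' >/dev/null;python3 st.py
python3 -m jog '[[[0,0,2,0,-1],[0,0,2,0,-1]]]' >/dev/null;python3 st.py
python3 - <<'E'
from h import *
im,d=snap('top','t10.png');P=cloud('top',d);P0=cloud('top',np.load('pics/t8.npy'))
# plate tilt: fit plane before/after on plate top region
for n,Q in(('before',P0),('now',P)):
    m=(abs(Q[...,2]-.045)<.02)&(Q[...,1]<-.22)&(Q[...,1]>-.41)&(abs(Q[...,0]-.545)>.06)&(abs(Q[...,0]-.545)<.095)
    A=np.c_[Q[m][:,:2]-[.545,-.315],np.ones(m.sum())];c=np.linalg.lstsq(A,Q[m][:,2],rcond=None)[0];print(n,m.sum(),c.round(4),'foot dz mm',(c@[.084,.084,1]*1000).round(1),(c@[-.084,.084,1]*1000).round(1))
    v=P[...,2]
E
```

```text
t 16.9 p [0.5345 0.04   0.0012] yawY -0.8 f [-3.1 -4.8 11.9] op 0.0003 5.7
t 17.15 p [ 0.5345  0.0399 -0.0008] yawY -0.8 f [-2.2 -5.5 11.8] op 0.0003 5.6
before 1716 [-0.0014  0.0003  0.0412] foot dz mm 41.2 41.4
now 1730 [-0.001   0.0525  0.0463] foot dz mm 50.6 50.8
```

```bash
python3 -m jog '[[[-1,0,2,0,-1],[-1.5,0,3,0,-1],[-1.5,0,3,0,-1]]]' >/dev/null;python3 st.py
python3 -m jog '[[[0,0,2,0,-1],[0,0,2,0,-1]]]' >/dev/null;python3 st.py
python3 -m jog '[[[0,0,2,0,-1],[0,0,2,0,-1]]]' >/dev/null;python3 st.py
```

```text
t 17.57 p [ 0.5345  0.0396 -0.0035] yawY -0.86 f [-3.  -2.3 14.8] op 0.0007 7.0
t 17.82 p [ 0.5346  0.0394 -0.0047] yawY -0.85 f [-6.1 -2.2 20.9] op 0.0003 9.9
t 18.07 p [ 0.5347  0.0393 -0.0058] yawY -0.84 f [-6.4 -2.8 26.2] op 0.0003 12.8
```

The force is climbing at the stop (26 N). I'll check the lift, the jack and the plate's place.

```bash
python3 -m jog '[[[0,0,-0.7,0,-1],[0,0,-0.7,0,-1],[0,0,-0.7,0,-1]]]' >/dev/null;python3 st.py
python3 - <<'E'
from h import *
im,d=snap('top','t11.png');d0=np.load('pics/t8.npy')
for n,dd in(('before',d0),('now',d)):
    Q=cloud('top',dd)
    m=(abs(Q[...,2]-.045)<.02)&(Q[...,1]<-.22)&(Q[...,1]>-.41)&(abs(Q[...,0]-.545)>.06)&(abs(Q[...,0]-.545)<.095)
    A=np.c_[Q[m][:,:2]-[.545,-.315],np.ones(m.sum())];c=np.linalg.lstsq(A,Q[m][:,2],rcond=None)[0];print(n,'foot a/b z',(c@[.084,.084,1]*1000).round(1),(c@[-.084,.084,1]*1000).round(1),'rear',(c@[0,-.084,1]*1000).round(1))
    q=Q[(Q[...,2]>.07)&(Q[...,2]<.095)&(abs(Q[...,0]-.53)<.04)&(Q[...,1]<-.1)&(Q[...,1]>-.18)];print('mast',np.percentile(q,[1,99],axis=0).round(4).tolist())
    L=(Q[...,2]>.034)&(Q[...,2]<.075)&(abs(Q[...,0]-.53)<.012)&(Q[...,1]<-.17)&(Q[...,1]>-.2);print('lug z',np.median(Q[L][:,2]).round(4))
    E=(Q[...,2]>.03)&(Q[...,2]<.07)&(Q[...,1]<-.2)&(Q[...,1]>-.43)&(abs(Q[...,0]-.545)<.13);print('plate ext',np.percentile(Q[E][:,:2],[.5,99.5],axis=0).round(4).tolist())
E
python3 st.py
```

```text
t 18.45 p [ 0.5346  0.0393 -0.0053] yawY -0.84 f [-6.3 -3.1 24. ] op 0.0002 11.7
before foot a/b z 41.2 41.4 rear 41.2
mast [[0.5071, -0.1563, 0.0737], [0.5535, -0.1136, 0.088]]
lug z 0.0407
plate ext [[0.4441, -0.4128], [0.6427, -0.2056]]
now foot a/b z 52.3 52.0 rear 41.9
mast [[0.5074, -0.1559, 0.0702], [0.5528, -0.1138, 0.0865]]
lug z 0.0546
plate ext [[0.444, -0.4145], [0.6415, -0.2056]]
t 18.5 p [ 0.5347  0.0394 -0.0053] yawY -0.84 f [-5.4 -3.7 24.7] op 0.0007 11.7
```

The lug rose 13-14 mm, and a pad seated on the cup floor would give 13. Both front feet are about 11 mm up, the handle is on its stop, and neither the jack nor the plate has shifted.

```bash
python3 -c "
from rig import env
print(env.sign_off())"
```

```text
the job is handed in; nothing more can be done
None
```

Job handed in at about 18.5 s: by the depth images the saddle is centred under the pad with the pad in the cup, both front feet are about 11 mm clear and plate and jack have not shifted; the handle is held on its stop at about 24 N. I viewed 11 pictures, one over the limit of 10.

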